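Tip the heel blocks into the bin and hold the empty tray ready

TASK

Lift the aluminium carrying tray (it has a wooden handle) with all three heel blocks still on it, and tip it over the blue bin so that they slide off its open end into that bin (not the grey one). Then bring the empty tray level again and finish while still holding it, steady and level in the air, its underside at least 15 cm above the bench, so that a colleague can take it; do not put it down or let go. Leave the brown jar, glue tin, tape dispenser, hammer and shoe where they are.

Things in the scene. Friction and masses are not known exactly. Their poses are not given: they have to be found in the camera images.
- tray: Loose smooth aluminium tray, 200 (x) by 150 (y) mm, about 0.3 kg. Origin: centre of its underside, z up when level. Floor 4 mm thick; 4 mm walls, 30 mm high in all, along the long sides and the +x end; the -x end is open, without a lip, and starts turned towards the robot within 55 degrees. A wooden handle bar spans its middle along y, above the heel blocks, between two uprights at the side walls.
- tray_handle (a point): Centre of the tray's handle bar, 85 mm above the tray's underside, over its origin. The bar is 14 mm thick (along the tray's x), 26 mm tall (z, from 72 to 98 mm above the underside) and 150 mm long (y); free space all round it to grip it from above across its thickness.
- tray_lip (a point): Middle of the tray's open end, on top of the floor: 100 mm to -x from the tray's origin, 4 mm above its underside. The heel blocks begin to slide towards it when the tray tips 15 to 23 degrees and all slide out readily at 40 degrees.
- heel0: Loose heel block, light wood with a black top layer, 38 by 34 by 26 mm tall, about 30 g, origin at the centre of its underside. Starts on the tray.
- heel1: A second such heel block, same size; starts on the tray.
- heel2: A third such heel block, same size; starts on the tray.
- blue_bin: Empty blue plastic bin fixed to the bench, 200 (x) by 240 (y) mm outside, 80 mm tall, open on top, walls and floor 5 mm. Origin at the centre of its underside, z up. It stands to the left or to the right of the tray, changing places with the grey bin.
- grey_bin: Grey plastic bin of the same size and origin, fixed to the bench, red toe caps lying fixed in it; not to be used.
- jar: Bystander: brown glass jar with a brass lid, 76 mm wide, 110 mm tall, origin at the centre of its underside.
- glue_tin: Bystander: yellow-banded tin, 80 mm wide, 85 mm tall, origin at the centre of its underside.
- dispenser: Bystander: black tape dispenser with a paper-coloured roll, 60 by 150 (y) mm, 102 mm tall, origin at the centre of its underside.
- hammer: Bystander: hammer lying flat along its x, about 260 mm long, on the robot's right, origin near the middle of its underside.
- shoe: Bystander: flat blue shoe with a black sole, 220 (x) by 80 mm, 60 mm tall, on the robot's left, origin at the middle of its underside.

How it is judged:
By the outcome, as a careful person would: the job done as asked, in the order asked, and still so for the second after the job is handed in, while the arm keeps its last pose, push and grip.
It also fails if it takes over 70 s, if anything falls off the work surface, if the arm or the gripper's body presses on something with over 40 N, if the wrist force passes 120 N, or if a joint passes its speed limit or range.

ROBOT

A 6-joint arm with a two-finger parallel gripper is mounted at the origin on the work surface. World frame = base frame: x ahead of the robot, y to its left, z up, the work surface at z = 0. Lengths are in m, angles in rad, forces in N, time in s.
With the tool pointing down it reaches from about 0.4 to 0.925 m from the base axis. Payload 3.4 kg.
Tool frame: the origin (TCP) lies on the centre line of the jaws, within the pads' length; the fingertips stand 19 mm ahead of it and the grasp point (between the pads) is the TCP; z points along the fingers, y is the line along which they close (so a half turn about z gives the same grasp; the last joint's range is limited). The gripper opens to 85 mm and grips with 20 to 120 N. Pads are 22 mm wide; open, the fingers measure 114 mm over their backs; the gripper's body (76 mm by 85 mm) begins 54 mm behind the grasp point. The pads swing forward as they close: fully open they stand 13 mm farther back than shut.
Start: joints at [-1.369, 0.307, 1.506, -0, 1.328, -0.073], TCP at [0.157, -0.553, 0.25] pointing down, gripper open.
Joint ranges: [-3.12, 3.12], [-1.05, 2.28], [0.14, 2.33], [-1.42, 4.57], [0.1, 2.73], [-2.68, 2.68]. Speed limits (rad/s): [2.57, 2.57, 3.14, 3.14, 3.14, 3.14].

INTERFACE

Orientations are given as a 3x3 rotation matrix whose columns are the frame's x, y, z axes.
In Python, from plant import r gives the robot as it stands.
- The arm moves only by the shell command python3 -m inch 'ROWS'. ROWS is JSON, a list of rows, each a list of 5 numbers: the shift along the tool's x, y, z in m, then the turn about the tool's z in rad, then the finger opening in m, from 0 to 0.0854. A call has 1 to 8 rows; each row shifts and turns the commanded pose from where the row before left it, along the tool's axes as they then stand; what a row does not reach is not made up. A row lasts 1/12 s, in which the tool goes at most 41.7 mm and 7.16 degrees, less where a joint would pass 70% of its speed; a pose out of reach is approached as far as the arm can. A call is refused whole if a number of a shift passes 0.0417 or a number of a turn 0.125, either way. A call with a gripper value outside its range is refused whole. The fingers move at their own pace and stop on an object; the grip force is fixed at half the most. Time passes only in rows, so rows that do not move let the fingers close. It gives the time, the measured TCP pose, the force, the opening and the grip force at its end, in the units of the state.
- r.state(): the state, without advancing time (a new reading comes with each control period).
- r.read_camera(name): name is "scene" or "top" or "wrist"; returns a dict with "color" (480x640x3 uint8, red, green, blue), "depth" (480x640 float32, m along the optical axis (not along the pixel's ray), 0 where there is no reading), "intrinsics" (3x3 intrinsics, pixels), "extrinsics" (4x4, takes a point from camera to world coordinates). Camera axes: x right, y down, z forward; pixel columns grow to the right and rows downward; lengths in m; the calibration is good to about 2 mm. A picture is of the moment at which its call begins.
- r.job_done(): hands the job in; it is judged then, once.
The state is a dict: "t": time; "joint_pos": joint angles; "dq": joint speeds; "joint_efforts": joint torques, N m; "ee_pos": TCP position; "ee_rot": TCP orientation; "contact_force": force on the tool from outside, world axes, zero at the start; "moment": the same for the moment, N m; "grip_width": finger opening in m; "grip_force": force on a finger pad.
Only numpy, scipy, OpenCV 4.12 (cv2) and the standard library are available. Lean on these libraries where they do the work, as an engineer would, in place of code of your own. Each camera call takes 0.05 s, during which the arm holds its last target. There are 200 camera calls.

## Working session

There is one attempt and no reset: what is moved stays moved. The work goes in short steps, Python scripts to look and compute and a shell command to move; the robot and the scene stay as the last step left them, time stands still between calls to the robot, and variables do not carry over. Pictures are saved under pics/ and viewed, at most 10 in all, crops included, and the job is handed in when it is done.

```bash
ls; mkdir -p pics; python3 -m inch --help 2>&1 | head -30
cat > h.py <<'E'
import numpy as np, cv2
from plant import r
def cam(n,save=None):
    c=r.read_camera(n)
    if save: cv2.imwrite(f'pics/{save}.png',cv2.cvtColor(c['color'],cv2.COLOR_RGB2BGR))
    return c
def pts(c):
    K=c['intrinsics'];d=c['depth'];v,u=np.mgrid[:480,:640]
    p=np.stack([(u-K[0,2])/K[0,0]*d,(v-K[1,2])/K[1,1]*d,d],-1)
    E=c['extrinsics'];w=p@E[:3,:3].T+E[:3,3];w[d==0]=np.nan
    return w
E
python3 - <<'E'
from h import *
a=cam('top','top0');b=cam('scene','scene0')
np.savez('top0.npz',**a);np.savez('scene0.npz',**b)
print(a['extrinsics'],b['extrinsics']);s=r.state();print(s)
E
```

```text
pics
invalid input: not JSON, or not a number
[[-0.02501628 -0.9926421   0.11847297  0.46221838]
 [-0.99964846  0.02588026  0.00575949  0.01073939]
 [-0.00878323 -0.11828724 -0.99294057  1.41737729]
 [ 0.          0.          0.          1.        ]] [[ 0.48150572  0.520089   -0.70544998  1.51111786]
 [ 0.87627249 -0.26980032  0.39919208 -0.51661176]
 [ 0.01728478 -0.81037968 -0.58565008  0.84018513]
 [ 0.          0.          0.          1.        ]]
{'t': 0.1, 'joint_pos': array([-1.36849256e+00,  3.07483726e-01,  1.50753453e+00, -4.93699114e-05,
        1.32842457e+00, -7.35075131e-02]), 'dq': array([-0.00068491,  0.00037995, -0.00424176,  0.00166451, -0.00111753,
        0.0007821 ]), 'joint_efforts': array([ 7.14496618e-04, -4.58527565e+01, -2.52608174e+01, -1.95038101e-04,
        5.56397325e-03, -3.29076755e-06]), 'ee_pos': array([ 0.15642407, -0.55269363,  0.24948453]), 'ee_rot': array([[ 9.62201360e-01,  2.72338701e-01, -4.18697957e-04],
       [ 2.72339009e-01, -9.62199675e-01,  1.80280842e-03],
       [ 8.81034648e-05, -1.84869250e-03, -9.99998287e-01]]), 'contact_force': array([0.12609931, 0.36318061, 0.01402443]), 'moment': array([ 0.04653167,  0.00549838, -0.03500245]), 'grip_force': 0.0, 'grip_width': 0.08528439276843697}
```

View pics/top0.png

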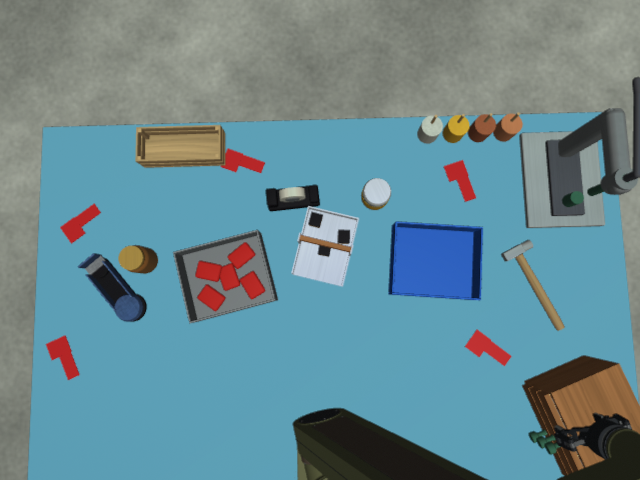

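View pics/scene0.png

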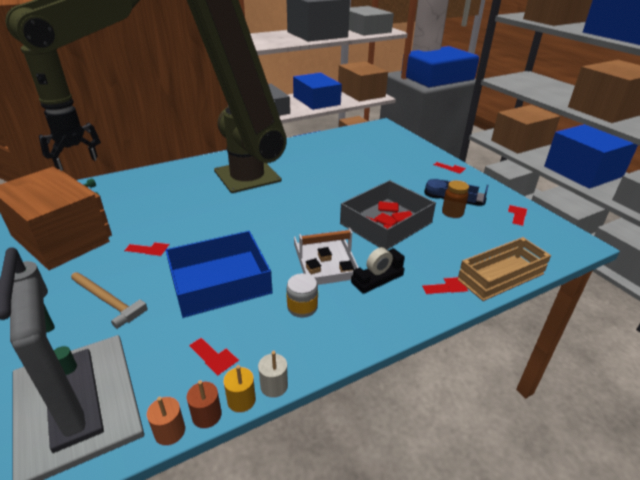

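Run:
```python
from h import *
c=dict(np.load('top0.npz'));w=pts(c);hsv=cv2.cvtColor(c['color'],cv2.COLOR_RGB2HSV)
def rep(n,m):
    q=w[m];q=q[~np.isnan(q[:,0])]
    rc=cv2.minAreaRect((q[:,:2]*1000).astype(np.float32));print(n,len(q),'med',np.median(q,0).round(3),'rect',np.round(rc[0],0),np.round(rc[1],0),round(rc[2],1),'ctr corners',cv2.boxPoints(rc).round(0).tolist(),'z',np.nanpercentile(q[:,2],[5,95]).round(3))
H,S,V=hsv[...,0],hsv[...,1],hsv[...,2]
R=np.zeros(H.shape,bool);R[205:290,288:362]=1
z=w[...,2]
rep('handle',R&(H<20)&(S>100)&(z>.085)&(z<.11))
rep('tray',R&(z<.05)&(S<40)&(V>120))
B=np.zeros(H.shape,bool);B[215:305,380:490]=1
rep('blue',B&(z>.07)&(z<.09))
G=np.zeros(H.shape,bool);G[225:325,170:282]=1
rep('grey',G&(z>.07)&(z<.09)&(S<100))
for n,(u,v) in dict(b0=(316,220),b1=(344,237),b2=(324,250),tape=(292,195),tin=(376,190),hammer=(518,250)).items(): print(n,w[v,u].round(3))
```

```text
handle 241 med [0.601 0.01  0.097] rect [602.  10.] [139.  13.] 75.3 ctr corners [[578.0, -55.0], [591.0, -58.0], [626.0, 76.0], [614.0, 79.0]] z [0.091 0.102]
tray 2814 med [0.586 0.011 0.005] rect [604.  11.] [148. 198.] 74.9 ctr corners [[489.0, -34.0], [680.0, -86.0], [719.0, 57.0], [527.0, 108.0]] z [-0.     0.027]
blue 723 med [ 0.558 -0.309  0.079] rect [ 551. -294.] [242. 201.] 84.7 ctr corners [[440.0, -405.0], [640.0, -423.0], [662.0, -182.0], [462.0, -164.0]] z [0.072 0.084]
grey 688 med [0.523 0.302 0.079] rect [523. 289.] [200. 241.] 13.6 ctr corners [[397.0, 383.0], [454.0, 149.0], [649.0, 196.0], [592.0, 430.0]] z [0.072 0.084]
b0 [0.676 0.034 0.031]
b1 [ 0.626 -0.044  0.026]
b2 [0.59  0.013 0.03 ]
tape [0.736 0.097 0.101]
tin [ 0.748 -0.135  0.083]
hammer [nan nan nan]
```

```bash
python3 -m inch '[[0,0,-0.04,0,0.085],[0,0,-0.04,0,0.085],[0.04,-0.0125,-0.04,0,0.085],[0.04,-0.0125,-0.04,0,0.085],[0.04,-0.0125,-0.04,0,0.085],[0.04,-0.0125,-0.04,0,0.085],[0.04,-0.0125,-0.04,0,0.085],[0.04,-0.0125,-0.04,0,0.085]]'
python3 -m inch '[[0.04,-0.0125,-0.04,0,0.085],[0.04,-0.0125,-0.04,0,0.085],[0.04,-0.0125,-0.04,0,0.085],[0.04,-0.0125,-0.04,0,0.085],[0.04,-0.0125,-0.04,0,0.085],[0,0,-0.04,0,0.085],[0,0,-0.04,0,0.085],[0,0,-0.04,0,0.085]]'
python3 -m inch '[[0,0,-0.04,0,0.085],[0,0,-0.04,0,0.085],[0,0,-0.04,0,0.085],[0,0,-0.04,0,0.085],[0,0,-0.04,0,0.085]]'
python3 -c "
from plant import r;print(r.state()['joint_pos'])"
```

```text
t: 0.77
ee_pos: [0.3087, -0.4531, 0.504]
ee_rot: [[0.962, 0.272, -0.0], [0.272, -0.962, 0.001], [-0.0, -0.001, -1.0]]
contact_force: [-0.1, -0.9, -0.4]
grip_width: 0.0852
grip_force: 0.0
t: 1.43
ee_pos: [0.4271, -0.3648, 0.7372]
ee_rot: [[0.962, 0.274, 0.004], [0.274, -0.962, -0.003], [0.003, 0.004, -1.0]]
contact_force: [1.1, -4.4, 9.0]
grip_width: 0.0853
grip_force: 0.0
t: 1.85
ee_pos: [0.3613, -0.3096, 0.8025]
ee_rot: [[0.96, 0.269, 0.073], [0.274, -0.96, -0.063], [0.053, 0.081, -0.995]]
contact_force: [-0.6, 0.3, 0.3]
grip_width: 0.0849
grip_force: 0.0
[-0.80376879  0.26998162  0.14298326  0.01793712  2.6317979   0.50758887]
```

```bash
python3 -m inch '[[0,0,0.04,0,0.085],[0,0,0.04,0,0.085],[0,0,0.04,0,0.085]]'
python3 -m inch '[[0.04,0,0,0,0.085],[0.04,0,0,0,0.085],[0.04,0,0,0,0.085],[0.04,0,0,0,0.085],[0.04,0,0,0,0.085],[0.04,0,0,0,0.085],[0.04,0,0,0,0.085],[0.04,0,0,0,0.085]]'
python3 -c "
from plant import r;print(r.state()['joint_pos'])"
```

```text
t: 2.1
ee_pos: [0.3703, -0.3175, 0.6992]
ee_rot: [[0.96, 0.268, 0.078], [0.274, -0.959, -0.068], [0.057, 0.087, -0.995]]
contact_force: [0.8, -1.0, 2.0]
grip_width: 0.0851
grip_force: 0.0
t: 2.77
ee_pos: [0.6547, -0.2215, 0.6754]
ee_rot: [[0.959, 0.268, 0.097], [0.275, -0.959, -0.07], [0.074, 0.094, -0.993]]
contact_force: [0.3, -0.7, 0.3]
grip_width: 0.0853
grip_force: 0.0
[-0.3721232   0.50235224  0.1456181  -0.04311589  2.3773586   0.88970375]
```

```bash
for i in 1 2; do python3 -m inch '[[0.035,0.02,0,0,0.085],[0.035,0.02,0,0,0.085],[0.035,0.02,0,0,0.085],[0.035,0.02,0,0,0.085]]' | head -3; done
python3 -m inch '[[0,0,-0.04,0,0.085],[0,0,-0.04,0,0.085],[0,0,-0.04,0,0.085],[0,0,-0.04,0,0.085]]'|head -3
python3 -c "
from plant import r;print(r.state()['joint_pos'])"
```

```text
t: 3.1
ee_pos: [0.746, -0.2404, 0.6251]
ee_rot: [[0.95, 0.262, 0.172], [0.281, -0.955, -0.096], [0.139, 0.139, -0.98]]
t: 3.43
ee_pos: [0.8252, -0.256, 0.5841]
ee_rot: [[0.934, 0.251, 0.255], [0.288, -0.95, -0.123], [0.212, 0.188, -0.959]]
t: 3.77
ee_pos: [0.7392, -0.2236, 0.6897]
ee_rot: [[0.921, 0.242, 0.304], [0.294, -0.946, -0.138], [0.254, 0.217, -0.943]]
[-0.3342142   0.50887154  0.1430063  -0.03697444  2.15019435  0.93116782]
```

```bash
cat > kin.py <<'E'
import numpy as np
J=[[.3075,1.5075,1.3284],[.26998,.14298,2.6318],[.50235,.14562,2.37736],[.50887,.143,2.1502]]
P=[[.15642,-.55269,.24948],[.3613,-.3096,.8025],[.6547,-.2215,.6754],[.7392,-.2236,.6897]]
A=[];B=[]
for q,p in zip(J,P):
    s=np.cumsum(q)
    A.append([1,0,*np.sin(s)]);B.append(np.hypot(*p[:2]))
    A.append([0,1,*np.cos(s)]);B.append(p[2])
x,res,_,sv=np.linalg.lstsq(np.array(A),np.array(B),rcond=None)
if __name__=='__main__':
    print('a1,h,a,b,L',x.round(3),np.round(np.array(A)@x-B,3))
E
python3 kin.py
```

```text
a1,h,a,b,L [0.032 0.391 0.627 0.422 0.611] [ 0.056  0.026 -0.048 -0.029 -0.032 -0.005  0.025  0.008]
```

```bash
cat > d.py <<'E'
import sys,numpy as np
from plant import r
s=r.state();R=s['ee_rot'];p=s['ee_pos']
t=np.array([float(v) for v in sys.argv[1:4]])
d=R.T@(t-p);n=int(np.ceil(np.abs(d).max()/.04))
z=R[:,2];print('tool shift',d.round(3),'rows',n,'each',(d/n).round(4),'tilt',np.degrees(np.arccos(-z[2])).round(1),'az z',np.degrees(np.arctan2(z[1],z[0])).round(1),'az p',np.degrees(np.arctan2(p[1],p[0])).round(1),'yaw ytool',np.degrees(np.arctan2(R[1,1],R[0,1])).round(1),'p',p.round(3),'q',s['joint_pos'].round(2))
E
python3 d.py 0.45 -0.2 0.35
```

```text
tool shift [-0.346 -0.166  0.229] rows 9 each [-0.0384 -0.0184  0.0254] tilt 19.5 az z -24.5 az p -16.8 yaw ytool -75.6 p [ 0.739 -0.224  0.69 ] q [-0.33  0.51  0.14 -0.04  2.15  0.93]
```

```bash
python3 -m inch '[[-0.035,-0.017,0.023,0,0.085],[-0.035,-0.017,0.023,0,0.085],[-0.035,-0.017,0.023,0,0.085],[-0.035,-0.017,0.023,0,0.085],[-0.035,-0.017,0.023,0,0.085],[-0.035,-0.017,0.023,0,0.085],[-0.035,-0.017,0.023,0,0.085],[-0.035,-0.017,0.023,0,0.085]]' >/dev/null; python3 -m inch '[[-0.035,-0.017,0.023,0,0.085],[-0.035,-0.017,0.023,0,0.085]]'>/dev/null; python3 d.py .35 -.156 .35
python3 -m inch '[[-0.035,-0.015,-0.013,0,0.085],[-0.035,-0.015,-0.013,0,0.085],[-0.035,-0.015,-0.013,0,0.085],[-0.035,-0.015,-0.013,0,0.085]]' >/dev/null; python3 d.py .35 -.156 .35
python3 -m inch '[[-0.035,-0.015,-0.013,0,0.085],[-0.035,-0.015,-0.013,0,0.085],[-0.035,-0.015,-0.013,0,0.085],[-0.035,-0.015,-0.013,0,0.085]]' >/dev/null; python3 d.py .35 -.156 .35
```

```text
tool shift [-0.124 -0.087 -0.005] rows 4 each [-0.0311 -0.0217 -0.0013] tilt 19.6 az z -24.6 az p -22.5 yaw ytool -75.6 p [ 0.487 -0.202  0.396] q [-0.49 -0.01  1.59  0.02  1.22  0.8 ]
tool shift [ 0.015 -0.027  0.048] rows 2 each [ 0.0076 -0.0133  0.0239] tilt 19.5 az z -24.7 az p -28.6 yaw ytool -75.5 p [ 0.328 -0.179  0.397] q [-0.7  -0.26  1.78  0.09  1.29  0.58]
tool shift [0.137 0.025 0.093] rows 4 each [0.0342 0.0062 0.0231] tilt 19.4 az z -25.3 az p -40.1 yaw ytool -75.5 p [ 0.19  -0.16   0.398] q [-1.23 -0.48  1.88  0.24  1.5   0.07]
```

```bash
python3 d.py .46 -.2 .22
```

```text
tool shift [0.193 0.065 0.254] rows 7 each [0.0276 0.0092 0.0364] tilt 19.4 az z -25.3 az p -40.1 yaw ytool -75.5 p [ 0.19  -0.16   0.398] q [-1.23 -0.48  1.88  0.24  1.5   0.07]
```

```bash
python3 -m inch '[[0.028,0.009,0.036,0,0.085],[0.028,0.009,0.036,0,0.085],[0.028,0.009,0.036,0,0.085],[0.028,0.009,0.036,0,0.085],[0.028,0.009,0.036,0,0.085],[0.028,0.009,0.036,0,0.085],[0.028,0.009,0.036,0,0.085]]' >/dev/null; python3 d.py .35 -.156 .22
for i in 1 2 3; do python3 -m inch '[[-0.03,-0.022,-0.01,0,0.085],[-0.03,-0.022,-0.01,0,0.085],[-0.03,-0.022,-0.01,0,0.085]]' >/dev/null; python3 d.py .35 -.156 .22; done
```

```text
tool shift [-0.066 -0.062 -0.004] rows 2 each [-0.0331 -0.0308 -0.0022] tilt 19.4 az z -24.7 az p -24.6 yaw ytool -75.7 p [ 0.427 -0.196  0.246] q [-0.55  0.01  1.95  0.05  0.84  0.72]
tool shift [0.026 0.006 0.024] rows 1 each [0.0261 0.0062 0.0235] tilt 18.8 az z -24.3 az p -26.0 yaw ytool -75.5 p [ 0.318 -0.155  0.235] q [-0.64 -0.16  2.13  0.09  0.86  0.6 ]
tool shift [0.115 0.073 0.057] rows 3 each [0.0385 0.0243 0.0189] tilt 19.2 az z -24.7 az p -28.5 yaw ytool -75.4 p [ 0.209 -0.113  0.229] q [-0.91 -0.4   2.27  0.19  0.98  0.29]
tool shift [0.167 0.098 0.067] rows 5 each [0.0334 0.0196 0.0135] tilt 18.1 az z -25.9 az p -33.7 yaw ytool -75.7 p [ 0.152 -0.102  0.225] q [-1.37 -0.52  2.3   0.27  1.18 -0.15]
```

Run:
```python
from h import *
w=pts(dict(np.load('scene0.npz')))
for u,v in [(150,60),(150,130),(20,130),(300,20),(370,15),(350,75),(430,10),(440,60),(460,110),(520,20),(380,130),(180,170),(60,190)]: print(u,v,w[v,u].round(2))
```

```text
150 60 [-0.97 -0.12  0.22]
150 130 [-0.97 -0.19 -0.14]
20 130 [-0.97 -0.77 -0.03]
300 20 [-1.06  0.76  0.33]
370 15 [-0.96  1.19  0.34]
350 75 [-1.08  1.14 -0.04]
430 10 [-0.88  1.57  0.35]
440 60 [-0.67  1.53  0.11]
460 110 [-0.62  1.73 -0.22]
520 20 [-0.2   1.58  0.41]
380 130 [-0.15  0.73 -0.  ]
180 170 [-0.17 -0.22 -0.  ]
60 190 [ 0.14 -0.62  0.17]
```

```bash
T='[[0,0,-0.02,-0.12,0.085]]'; python3 -m inch '[[0,0,-0.035,-0.12,0.085],[0,0,-0.035,-0.12,0.085],[0,0,-0.035,-0.12,0.085],[0,0,-0.035,-0.12,0.085],[0,0,-0.035,-0.12,0.085],[0,0,-0.035,-0.12,0.085],[0,0,-0.035,-0.12,0.085],[0,0,-0.035,-0.12,0.085]]' |head -2;python3 -m inch '[[0,0,-0.01,-0.12,0.085],[0,0,-0.01,-0.12,0.085],[0,0,-0.01,-0.12,0.085],[0,0,-0.01,-0.12,0.085],[0,0,-0.01,-0.12,0.085],[0,0,-0.01,-0.12,0.085],[0,0,-0.01,-0.12,0.085],[0,0,-0.01,-0.12,0.085]]' |head -2; python3 d.py .25 .3 .6; python3 d.py 0 .45 .6
```

```text
t: 7.27
ee_pos: [0.102, -0.0868, 0.3579]
t: 7.93
ee_pos: [0.0848, -0.0874, 0.4243]
tool shift [ 0.363  0.215 -0.174] rows 10 each [ 0.0363  0.0215 -0.0174] tilt 15.9 az z -25.5 az p -45.9 yaw ytool 1.8 p [ 0.085 -0.087  0.424] q [-2.78 -0.68  1.84  0.24  2.17 -2.68]
tool shift [ 0.512 -0.022 -0.253] rows 13 each [ 0.0394 -0.0017 -0.0195] tilt 15.9 az z -25.5 az p -45.9 yaw ytool 1.8 p [ 0.085 -0.087  0.424] q [-2.78 -0.68  1.84  0.24  2.17 -2.68]
```

```bash
python3 d.py .4 -.1 .5; python3 -m inch '[[0.02,0.035,0,0,0.085],[0.02,0.035,0,0,0.085],[0,0.04,0,0,0.085],[0,0.04,0,0,0.085],[0,0.04,0,0,0.085],[0,0.04,0,0,0.085],[0,0.04,0,0,0.085],[0,0.04,-0.01,0,0.085]]'|head -2; python3 d.py .25 .35 .6
```

```text
tool shift [-0.022  0.324  0.006] rows 9 each [-0.0025  0.036   0.0007] tilt 15.9 az z -25.5 az p -45.9 yaw ytool 1.8 p [ 0.085 -0.087  0.424] q [-2.78 -0.68  1.84  0.24  2.17 -2.68]
t: 8.6
ee_pos: [0.3237, -0.0373, 0.4839]
tool shift [ 0.365 -0.034 -0.186] rows 10 each [ 0.0365 -0.0034 -0.0186] tilt 15.9 az z -32.7 az p -6.6 yaw ytool 1.8 p [ 0.324 -0.037  0.484] q [-2.91 -1.03  1.59  0.52  2.73 -2.46]
```

```bash
python3 d.py -.35 -.12 .5; python3 -m inch '[[0,-0.04,0,0,0.085],[0,-0.04,0,0,0.085],[0,-0.04,0,0,0.085],[0,-0.04,0,0,0.085],[0,-0.04,0,0,0.085],[0,-0.04,0,0,0.085],[0,-0.04,0,0,0.085],[0,-0.04,0,0,0.085]]'|head -2;  python3 -m inch '[[0,-0.04,0,0,0.085],[0,-0.04,0,0,0.085],[0,-0.04,0,0,0.085],[0,-0.04,0,0,0.085],[0,-0.04,0,0,0.085],[0,-0.04,0,0,0.085],[0,-0.04,0,0,0.085],[0,-0.04,0,0,0.085]]'|head -2; python3 d.py -.4 -.12 .8
```

```text
tool shift [-0.088 -0.654 -0.159] rows 17 each [-0.0052 -0.0385 -0.0093] tilt 15.9 az z -32.7 az p -6.6 yaw ytool 1.8 p [ 0.324 -0.037  0.484] q [-2.91 -1.03  1.59  0.52  2.73 -2.46]
t: 9.27
ee_pos: [0.1303, -0.0107, 0.4401]
t: 9.93
ee_pos: [0.058, 0.0345, 0.4275]
tool shift [-0.174 -0.401 -0.426] rows 11 each [-0.0158 -0.0364 -0.0387] tilt 8.3 az z -15.9 az p 30.8 yaw ytool -0.3 p [0.058 0.035 0.427] q [-0.73 -0.75  1.8   0.07  1.96 -0.69]
```

```bash
python3 -m inch '[[0,0.04,0,0,0.085],[0,0.04,0,0,0.085],[0,0.04,0,0,0.085],[0,0.04,0,0,0.085],[0,0.04,0,0,0.085],[0,0.04,0,0,0.085],[0,0.04,0,0,0.085],[0,0.04,0,0,0.085]]'|head -2;  python3 d.py .2 .4 .6;  python3 -m inch '[[0.038,-0.015,0,0,0.085],[0.038,-0.015,0,0,0.085],[0.038,-0.015,0,0,0.085],[0.038,-0.015,0,0,0.085],[0.038,-0.015,0,0,0.085],[0.038,-0.015,-0.02,0,0.085],[0.038,-0.015,-0.02,0,0.085],[0.038,-0.015,-0.02,0,0.085]]'|head -2; python3 d.py -.2 .4 .65
```

```text
t: 10.6
ee_pos: [0.1045, 0.0525, 0.4349]
tool shift [ 0.343  0.108 -0.167] rows 9 each [ 0.0381  0.012  -0.0186] tilt 5.9 az z -20.3 az p 26.7 yaw ytool -0.5 p [0.104 0.052 0.435] q [-1.94 -0.85  1.77  0.13  2.22 -1.85]
t: 11.27
ee_pos: [-0.0033, 0.2975, 0.5054]
tool shift [ 0.101 -0.183 -0.162] rows 5 each [ 0.0201 -0.0367 -0.0325] tilt 5.4 az z 0.6 az p 90.6 yaw ytool -0.6 p [-0.003  0.297  0.505] q [-1.31 -1.05  1.45  0.22  2.71 -1.1 ]
```

```bash
for i in 1 2; do python3 -m inch '[[-0.04,0.007,0,0,0.085],[-0.04,0.007,0,0,0.085],[-0.04,0.007,0,0,0.085],[-0.04,0.007,0,0,0.085],[-0.04,0.007,0,0,0.085],[-0.04,0.007,0,0,0.085],[-0.04,0.007,0,0,0.085],[-0.04,0.007,0,0,0.085]]'|head -2;  python3 d.py .2 -.4 .6; done
```

```text
t: 11.93
ee_pos: [0.022, 0.0581, 0.5088]
tool shift [-0.455  0.193 -0.075] rows 12 each [-0.0379  0.016  -0.0063] tilt 5.0 az z -0.5 az p 69.2 yaw ytool -0.9 p [0.022 0.058 0.509] q [-0.63 -0.73  1.6   0.06  2.2  -0.57]
t: 12.6
ee_pos: [-0.0047, 0.0142, 0.5106]
tool shift [-0.414  0.217 -0.056] rows 11 each [-0.0376  0.0198 -0.0051] tilt 5.7 az z -19.5 az p 108.4 yaw ytool -0.7 p [-0.005  0.014  0.511] q [ 0.58 -0.69  1.6  -0.1   2.17  0.53]
```

```bash
for i in 1 2; do python3 -m inch '[[0.022,0.034,0,0,0.085],[0.022,0.034,0,0,0.085],[0.022,0.034,0,0,0.085],[0.022,0.034,0,0,0.085],[0.022,0.034,0,0,0.085],[0.022,0.034,0,0,0.085],[0.022,0.034,0,0,0.085],[0.022,0.034,0,0,0.085]]'|head -2;  python3 d.py 0 .4 .6; done
```

```text
t: 13.27
ee_pos: [0.2711, 0.1883, 0.5297]
tool shift [ 0.205 -0.266 -0.102] rows 7 each [ 0.0293 -0.038  -0.0146] tilt 5.6 az z -20.3 az p 34.8 yaw ytool -0.7 p [0.271 0.188 0.53 ] q [ 0.56 -0.18  1.38 -0.08  1.89  0.55]
t: 13.93
ee_pos: [0.5448, 0.3606, 0.5487]
tool shift [ 0.029 -0.538 -0.103] rows 14 each [ 0.0021 -0.0384 -0.0073] tilt 5.6 az z -20.4 az p 33.5 yaw ytool -0.7 p [0.545 0.361 0.549] q [ 0.56  0.33  0.75 -0.09  1.99  0.54]
```

```bash
python3 -m inch '[[0.012,-0.038,0,0,0.085],[0.012,-0.038,0,0,0.085],[0.012,-0.038,0,0,0.085],[0.012,-0.038,0,0,0.085],[0.012,-0.038,0,0,0.085],[0.012,-0.038,0,0,0.085],[0.012,-0.038,0,0,0.085],[0.012,-0.038,0,0,0.085]]'|head -2; python3 -m inch '[[0.0,-0.04,0,0,0.085],[0,-0.04,0,0,0.085],[0,-0.04,0,0,0.085],[0,-0.04,0,0,0.085],[-0.01,-0.04,0,0,0.085],[-0.01,-0.04,0,0,0.085],[-0.01,-0.04,0,0,0.085],[-0.01,-0.04,0,0,0.085]]'|head -2;  python3 -m inch '[[-0.025,-0.03,0,0,0.085],[-0.025,-0.03,0,0,0.085],[-0.025,-0.03,0,0,0.085],[-0.025,-0.03,0,0,0.085],[-0.025,-0.03,0,0,0.085],[-0.025,-0.03,-0.03,0,0.085]]'|head -2; python3 d.py -.4 .18 .8
```

```text
t: 14.6
ee_pos: [0.2406, 0.4592, 0.5178]
t: 15.27
ee_pos: [-0.078, 0.4222, 0.4905]
t: 15.77
ee_pos: [-0.2546, 0.2761, 0.5008]
tool shift [-0.11  -0.116 -0.307] rows 8 each [-0.0138 -0.0145 -0.0384] tilt 5.8 az z -24.7 az p 132.7 yaw ytool -0.6 p [-0.255  0.276  0.501] q [ 2.25 -0.04  1.32 -0.05  1.95  2.24]
```

```bash
python3 -m inch '[[-0.014,-0.014,-0.039,0,0.085],[-0.014,-0.014,-0.039,0,0.085],[-0.014,-0.014,-0.039,0,0.085],[-0.014,-0.014,-0.039,0,0.085],[-0.014,-0.014,-0.039,0,0.085],[-0.014,-0.014,-0.039,0,0.085]]'>/dev/null; python3 d.py -.4 .18 .8;python3 -m inch '[[0,0,-0.04,0,0.085],[0,0,-0.04,0,0.085]]'>/dev/null; python3 d.py -.4 .18 .8; python3 -m inch '[[0,0,-0.04,0,0.085],[0,0,-0.04,0,0.085]]'>/dev/null; python3 d.py -.4 .18 .8
```

```text
tool shift [-0.031 -0.038 -0.078] rows 2 each [-0.0154 -0.0192 -0.0388] tilt 5.2 az z -21.8 az p 149.6 yaw ytool -0.7 p [-0.355  0.208  0.725] q [ 2.53  0.13  0.58 -0.04  2.51  2.51]
tool shift [-0.031 -0.039 -0.014] rows 1 each [-0.0311 -0.0386 -0.0143] tilt 4.4 az z -18.9 az p 149.7 yaw ytool -0.6 p [-0.36   0.21   0.788] q [ 2.53  0.24  0.25 -0.05  2.73  2.49]
tool shift [-0.027 -0.047 -0.   ] rows 2 each [-0.0135 -0.0237 -0.0002] tilt 2.1 az z 1.7 az p 149.6 yaw ytool -0.7 p [-0.352  0.206  0.801] q [ 2.53  0.22  0.22 -0.06  2.73  2.49]
```

```bash
python3 -m inch '[[0,-0.02,-0.035,0,0.085],[0,-0.02,-0.035,0,0.085]]'>/dev/null; python3 d.py -.25 .25 .65
```

```text
tool shift [0.049 0.127 0.16 ] rows 5 each [0.0098 0.0254 0.0321] tilt 1.5 az z 91.5 az p 152.3 yaw ytool -0.8 p [-0.377  0.198  0.809] q [ 2.58  0.25  0.15 -0.05  2.73  2.54]
```

```bash
python3 -m inch '[[0.035,0.02,0.03,0,0.085],[0.035,0.02,0.03,0,0.085],[0.035,0.02,0.03,0,0.085],[0.035,0.02,0.03,0,0.085],[0.035,0.02,0.03,0,0.085],[0.035,0.02,0.03,0,0.085]]'|head -2; python3 -m inch '[[0.01,0.04,0,0,0.085],[0.01,0.04,0,0,0.085],[0.01,0.04,0,0,0.085],[0.01,0.04,0,0,0.085],[0.01,0.04,0,0,0.085],[0.01,0.04,0,0,0.085],[0.01,0.04,0,0,0.085],[0.01,0.04,0,0,0.085]]'|head -2;  python3 -m inch '[[-0.03,0.04,0.03,0,0.085],[-0.03,0.04,0.03,0,0.085],[-0.03,0.04,0.03,0,0.085],[-0.03,0.04,0.03,0,0.085],[-0.03,0.04,0.03,0,0.085],[-0.03,0.04,0.03,0,0.085],[-0.03,0.04,0.03,0,0.085],[-0.03,0.04,0.03,0,0.085]]'|head -2; python3 d.py .602 .01 .25;python3 -m inch '[[0,0,0,0.124,0.085],[0,0,0,0.124,0.085]]'|head -3;python3 d.py .602 .01 .25
```

```text
t: 17.27
ee_pos: [-0.2754, 0.3746, 0.6615]
t: 17.93
ee_pos: [0.0439, 0.4489, 0.6656]
t: 18.6
ee_pos: [0.2675, 0.2787, 0.4889]
tool shift [-0.27   0.337  0.233] rows 9 each [-0.03    0.0375  0.0259] tilt 1.4 az z 83.2 az p 46.2 yaw ytool -0.7 p [0.268 0.279 0.489] q [ 0.68 -0.08  1.39  0.02  1.82  0.7 ]
t: 18.77
ee_pos: [0.2679, 0.278, 0.4879]
ee_rot: [[0.269, 0.963, -0.0], [0.963, -0.269, 0.021], [0.02, -0.006, -1.0]]
tool shift [-0.173  0.395  0.232] rows 10 each [-0.0173  0.0395  0.0232] tilt 1.2 az z 91.3 az p 46.1 yaw ytool -15.6 p [0.268 0.278 0.488] q [ 0.68 -0.08  1.39  0.02  1.82  0.96]
```

```bash
python3 -m inch '[[-0.0173,0.0395,0.023,0,0.085],[-0.0173,0.0395,0.023,0,0.085],[-0.0173,0.0395,0.023,0,0.085],[-0.0173,0.0395,0.023,0,0.085],[-0.0173,0.0395,0.023,0,0.085],[-0.0173,0.0395,0.023,0,0.085],[-0.0173,0.0395,0.023,0,0.085],[-0.0173,0.0395,0.023,0,0.085]]'|head -2; python3 -m inch '[[-0.0173,0.0395,0.023,0,0.085],[-0.0173,0.0395,0.023,0,0.085],[0,0,0,0,0.085],[0,0,0,0,0.085]]'>/dev/null; python3 d.py .602 .01 .089; python3 -c "
from h import *
c=cam('wrist','w1');w=pts(c);hsv=cv2.cvtColor(c['color'],cv2.COLOR_RGB2HSV)
m=(hsv[...,0]<20)&(hsv[...,1]>100)&(w[...,2]>.085)&(w[...,2]<.115)
q=w[m];print(len(q),cv2.minAreaRect((q[:,:2]*1000).astype(np.float32)))"
```

```text
t: 19.43
ee_pos: [0.4975, 0.1009, 0.3291]
tool shift [-0.037  0.059  0.197] rows 5 each [-0.0074  0.0118  0.0395] tilt 1.4 az z 94.9 az p 5.8 yaw ytool -15.1 p [0.555 0.056 0.288] q [0.01 0.26 1.48 0.02 1.4  0.27]
3312 ((600.717041015625, 10.740158081054688), (141.07913208007812, 14.211588859558105), 74.9500503540039)
```

View pics/w1.png

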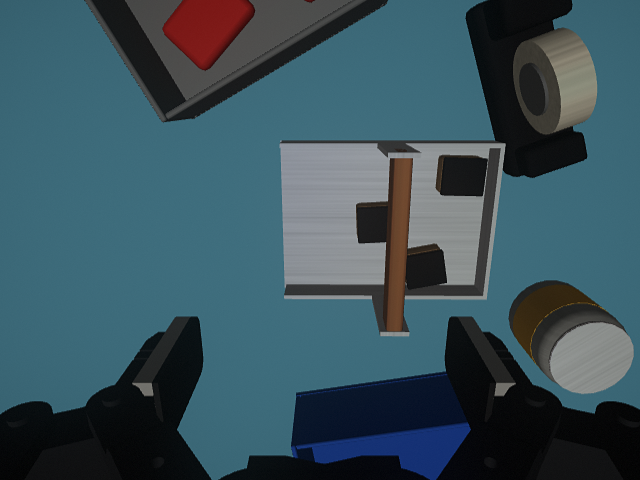

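```bash
python3 -m inch '[[-0.018,0.029,0.02,0,0.085],[-0.018,0.029,0.02,0,0.085],[0,0,0.03,0,0.085],[0,0,0.03,0,0.085],[0,0,0.025,0,0.085],[0,0,0,0,0.085]]'>/dev/null; python3 d.py .601 .0107 .088
```

```text
tool shift [-0.003  0.003  0.072] rows 2 each [-0.0016  0.0017  0.036 ] tilt 1.5 az z 104.0 az p 1.2 yaw ytool -14.9 p [0.599 0.013 0.16 ] q [-0.06  0.42  1.57  0.03  1.16  0.18]
```

```bash
python3 -m inch '[[-0.003,0.003,0.02,0,0.085],[0,0,0.02,0,0.085],[0,0,0.02,0,0.085],[0,0,0.012,0,0.085],[0,0,0,0,0.085],[0,0,0,0,0.04],[0,0,0,0,0.01],[0,0,0,0,0.01]]'; python3 -m inch '[[0,0,0,0,0.005],[0,0,0,0,0.005],[0,0,0,0,0.005],[0,0,0,0,0.005],[0,0,0,0,0.005]]'; python3 d.py .601 .0107 .3
```

```text
t: 20.98
ee_pos: [0.608, 0.0098, 0.0937]
ee_rot: [[0.257, 0.966, 0.007], [0.966, -0.257, 0.024], [0.025, 0.0, -1.0]]
contact_force: [0.4, -0.2, 0.1]
grip_width: 0.0512
grip_force: 0.0
t: 21.4
ee_pos: [0.6045, 0.0098, 0.0919]
ee_rot: [[0.256, 0.967, -0.001], [0.966, -0.256, 0.024], [0.023, -0.007, -1.0]]
contact_force: [-6.8, 0.7, 7.5]
grip_width: 0.0129
grip_force: 59.5
tool shift [ 0.005 -0.005 -0.208] rows 6 each [ 0.0008 -0.0009 -0.0347] tilt 1.4 az z 92.5 az p 0.9 yaw ytool -14.9 p [0.605 0.01  0.092] q [-0.07  0.5   1.64  0.03  1.01  0.18]
```

```bash
python3 -m inch '[[0,0,-0.008,0,0.005],[0,0,-0.016,0,0.005],[0,0,-0.022,0,0.005],[0,0,-0.028,0,0.005],[0,0,-0.03,0,0.005],[0,0,-0.03,0,0.005],[0,0,-0.026,-0.04,0.005],[0,0,-0.024,-0.08,0.005]]'; python3 -m inch '[[0,0,-0.022,-0.12,0.005],[0,0,-0.022,-0.12,0.005],[0,0,-0.022,-0.12,0.005],[0,0,-0.022,-0.12,0.005],[0,0,-0.022,-0.12,0.005],[0,0,-0.022,-0.12,0.005],[0,0,-0.022,-0.12,0.005],[0,0,-0.022,-0.12,0.005]]'; python3 -m inch '[[0,0,-0.022,-0.12,0.005],[0,0,-0.022,-0.12,0.005],[0,0,-0.015,-0.12,0.005],[0,0,-0.01,-0.12,0.005],[0,0,-0.005,-0.12,0.005],[0,0,0,-0.12,0.005],[0,0,0,-0.12,0.005],[0,0,0,-0.06,0.005]]';  python3 d.py .705 -.256 .6; python3 -c "
from h import *
cam('scene','s1')"
```

```text
t: 22.07
ee_pos: [0.6062, 0.0049, 0.2769]
ee_rot: [[0.138, 0.99, 0.004], [0.99, -0.138, 0.024], [0.024, 0.0, -1.0]]
contact_force: [-0.3, 0.3, -4.6]
grip_width: 0.0124
grip_force: 58.8
t: 22.73
ee_pos: [0.6053, 0.0007, 0.4517]
ee_rot: [[-0.735, 0.678, 0.002], [0.678, 0.735, 0.024], [0.015, 0.019, -1.0]]
contact_force: [0.0, 0.6, -4.1]
grip_width: 0.0129
grip_force: 58.8
t: 23.4
ee_pos: [0.6054, -0.0011, 0.5247]
ee_rot: [[-0.988, -0.153, 0.002], [-0.153, 0.988, 0.024], [-0.006, 0.023, -1.0]]
contact_force: [0.0, 0.1, -3.7]
grip_width: 0.013
grip_force: 58.8
tool shift [-0.06  -0.265 -0.081] rows 7 each [-0.0085 -0.0379 -0.0116] tilt 1.4 az z 85.5 az p -0.1 yaw ytool 98.8 p [ 0.605 -0.001  0.525] q [-0.09  0.28  0.89  0.03  1.97 -1.8 ]
```

View pics/s1.png

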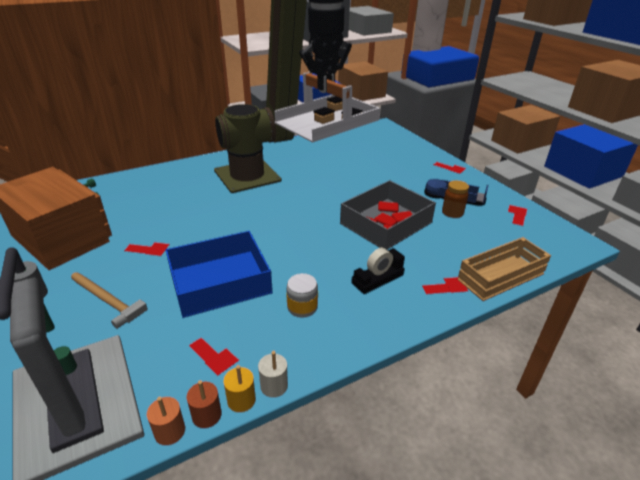

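```bash
python3 -m inch '[[-0.004,-0.012,-0.005,0,0.005],[-0.006,-0.022,-0.008,0,0.005],[-0.006,-0.032,-0.008,0,0.005],[-0.007,-0.036,-0.009,0,0.005],[-0.007,-0.038,-0.009,0,0.005],[-0.007,-0.038,-0.009,0,0.005],[-0.007,-0.034,-0.009,0,0.005],[-0.006,-0.026,-0.008,0,0.005]]'|head -2; python3 -m inch '[[-0.005,-0.018,-0.008,0,0.005],[-0.005,-0.009,-0.007,0,0.005],[0,0,-0.005,0,0.005]]'|head -2; python3 d.py .8 -.29 .68
```

```text
t: 24.12
ee_pos: [0.6904, -0.2336, 0.5841]
t: 24.37
ee_pos: [0.6977, -0.256, 0.5909]
tool shift [-0.097 -0.046 -0.089] rows 3 each [-0.0324 -0.0155 -0.0298] tilt 1.4 az z 76.7 az p -20.1 yaw ytool 98.3 p [ 0.698 -0.256  0.591] q [-0.42  0.62  0.15  0.03  2.38 -2.11]
```

```bash
for i in 1 2; do python3 -m inch '[[-0.0175,-0.0095,-0.018,0,0.005],[-0.0175,-0.0095,-0.018,0,0.005],[-0.0175,-0.0095,-0.018,0,0.005],[-0.0175,-0.0095,-0.018,0,0.005]]'>/dev/null; python3 d.py .8 -.29 .68; done
```

```text
tool shift [-0.09  -0.047 -0.066] rows 3 each [-0.0301 -0.0156 -0.0218] tilt 4.4 az z -1.3 az p -19.9 yaw ytool 98.5 p [ 0.709 -0.257  0.607] q [-0.42  0.6   0.14  0.04  2.33 -2.11]
tool shift [-0.083 -0.04  -0.049] rows 3 each [-0.0276 -0.0134 -0.0164] tilt 7.9 az z -9.4 az p -20.1 yaw ytool 98.3 p [ 0.72  -0.264  0.619] q [-0.42  0.59  0.14  0.05  2.28 -2.11]
```

```bash
for i in 1 2 3; do python3 -m inch '[[-0.034,-0.0185,-0.032,0,0.005],[-0.034,-0.0185,-0.032,0,0.005],[-0.034,-0.0185,-0.032,0,0.005],[-0.034,-0.0185,-0.032,0,0.005]]'>/dev/null; python3 d.py .8 -.29 .68; done
```

```text
tool shift [-0.068 -0.03  -0.019] rows 2 each [-0.0339 -0.0151 -0.0093] tilt 14.0 az z -13.9 az p -20.3 yaw ytool 97.7 p [ 0.735 -0.272  0.644] q [-0.43  0.56  0.14  0.05  2.19 -2.11]
tool shift [-0.052 -0.021  0.021] rows 2 each [-0.0261 -0.0104  0.0107] tilt 20.3 az z -15.7 az p -20.4 yaw ytool 96.9 p [ 0.742 -0.276  0.681] q [-0.43  0.52  0.14  0.06  2.12 -2.11]
tool shift [-0.034 -0.01   0.069] rows 2 each [-0.0168 -0.0049  0.0343] tilt 26.7 az z -16.8 az p -20.6 yaw ytool 95.8 p [ 0.739 -0.277  0.726] q [-0.44  0.48  0.14  0.08  2.05 -2.1 ]
```

```bash
for i in 1 2 3; do python3 -m inch '[[-0.0385,-0.021,-0.02,0,0.005],[-0.0385,-0.021,-0.02,0,0.005],[-0.0385,-0.021,-0.02,0,0.005],[-0.0385,-0.021,-0.02,0,0.005]]'>/dev/null; python3 d.py .6 -.31 .4; done;python3 -c "
from h import *
cam('scene','s2')"
```

```text
tool shift [0.316 0.073 0.216] rows 8 each [0.0396 0.0092 0.027 ] tilt 33.4 az z -17.4 az p -20.7 yaw ytool 94.3 p [ 0.76  -0.287  0.755] q [-0.45  0.47  0.14  0.08  1.95 -2.1 ]
tool shift [0.367 0.102 0.203] rows 10 each [0.0367 0.0102 0.0203] tilt 40.1 az z -17.9 az p -20.8 yaw ytool 92.5 p [ 0.769 -0.292  0.796] q [-0.45  0.44  0.14  0.09  1.86 -2.1 ]
tool shift [0.416 0.129 0.194] rows 11 each [0.0378 0.0117 0.0176] tilt 46.9 az z -18.3 az p -21.0 yaw ytool 90.3 p [ 0.766 -0.293  0.846] q [-0.46  0.4   0.14  0.11  1.78 -2.1 ]
```

View pics/s2.png

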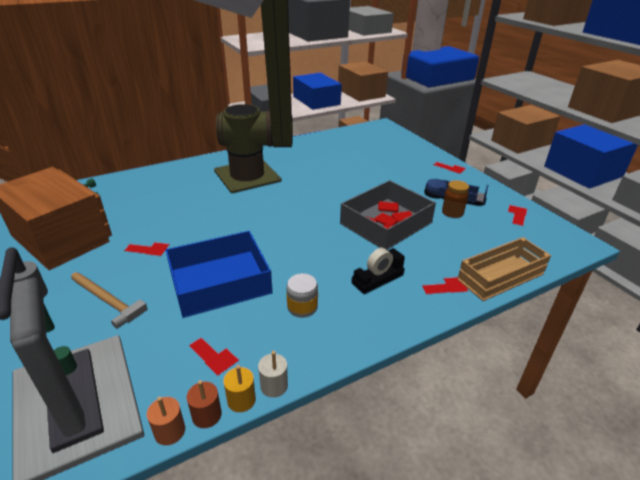

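```bash
python3 d.py .598 -.309 .35
```

```text
tool shift [0.452 0.147 0.227] rows 12 each [0.0377 0.0123 0.0189] tilt 47.3 az z -18.4 az p -21.0 yaw ytool 90.2 p [ 0.764 -0.293  0.85 ] q [-0.46  0.4   0.14  0.11  1.78 -2.1 ]
```

```bash
python3 -m inch '[[0.012,0.004,0.006,0,0.005],[0.024,0.008,0.012,0,0.005],[0.034,0.011,0.017,0,0.005],[0.038,0.0125,0.019,0,0.005],[0.038,0.0125,0.019,0,0.005],[0.038,0.0125,0.019,0,0.005],[0.038,0.0125,0.019,0,0.005],[0.038,0.0125,0.019,0,0.005]]'|head -2; python3 -m inch '[[0.038,0.0125,0.019,0,0.005],[0.038,0.0125,0.019,0,0.005],[0.038,0.0125,0.019,0,0.005],[0.038,0.0125,0.019,0,0.005],[0.026,0.008,0.013,0,0.005],[0.014,0.004,0.007,0,0.005],[0,0,0,0,0.005]]'; python3 d.py .598 -.309 .285; python3 -c "
from h import *
cam('scene','s3')"
```

```text
t: 27.75
ee_pos: [0.6708, -0.3001, 0.571]
t: 28.33
ee_pos: [0.6, -0.3046, 0.3647]
ee_rot: [[-0.73, -0.006, 0.684], [-0.22, 0.949, -0.226], [-0.648, -0.315, -0.694]]
contact_force: [0.4, 0.4, -5.7]
grip_width: 0.0128
grip_force: 61.9
tool shift [0.054 0.021 0.055] rows 2 each [0.027  0.0104 0.0275] tilt 46.1 az z -18.3 az p -26.9 yaw ytool 90.4 p [ 0.6   -0.305  0.365] q [-0.66  0.09  1.78  0.48  0.55 -2.68]
```

View pics/s3.png

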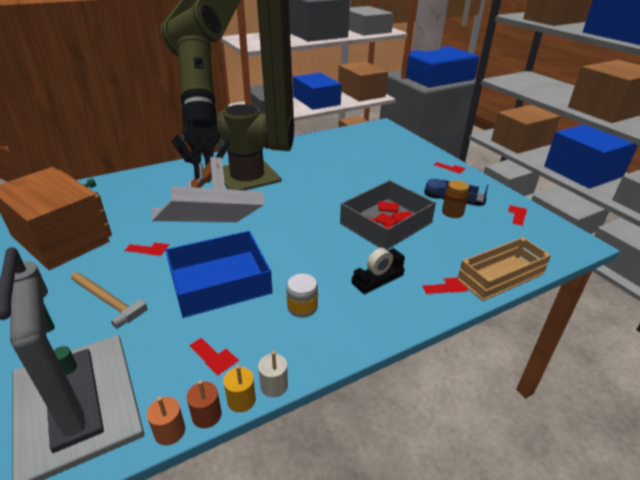

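```bash
python3 -m inch '[[0.015,0.006,0.015,0,0.005],[0.024,0.009,0.024,0,0.005],[0.015,0.006,0.016,0,0.005],[0,0,0,0.05,0.005],[0,0,0,0.1,0.005],[0,0,0,0.12,0.005],[0,0,0,0.12,0.005],[0,0,0,0.12,0.005]]'|head -2; python3 -m inch '[[0,0,0,0.12,0.005],[0,0,0,0.12,0.005],[0,0,0,0.12,0.005],[0,0,0,0.12,0.005],[0,0,0,0.12,0.005],[0,0,0,0.12,0.005],[0,0,0,0.12,0.005],[0,0,0,0.12,0.005]]'|head -2; python3 -m inch '[[0,0,0,0.12,0.005],[0,0,0,0.12,0.005],[0,0,0,0.12,0.005],[0,0,0,0.12,0.005],[0,0,0,0.07,0.005],[0,0,0,0,0.005],[0,0,0,0,0.005]]'; python3 d.py .6 -.31 .5; python3 -c "
from h import *
c=cam('scene','s4')"
```

```text
t: 29.05
ee_pos: [0.6143, -0.3014, 0.3059]
t: 29.72
ee_pos: [0.6142, -0.3014, 0.306]
t: 30.3
ee_pos: [0.6137, -0.3012, 0.3052]
ee_rot: [[0.333, 0.664, 0.67], [0.942, -0.217, -0.254], [-0.024, 0.716, -0.698]]
contact_force: [0.1, -0.0, -2.8]
grip_width: 0.0127
grip_force: 62.0
tool shift [-0.017  0.132 -0.143] rows 4 each [-0.0044  0.0331 -0.0357] tilt 45.8 az z -20.8 az p -26.1 yaw ytool -18.1 p [ 0.614 -0.301  0.305] q [-0.61  0.16  1.86  0.49  0.38 -0.67]
```

View pics/s4.png

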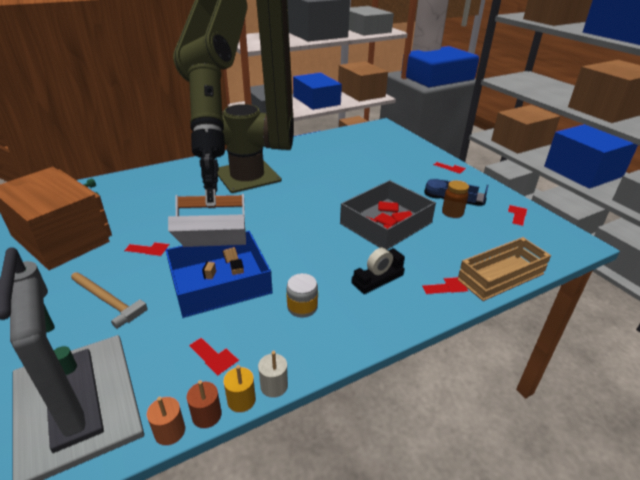

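```bash
python3 -m inch '[[0,-0.01,-0.01,0,0.005],[0,-0.02,-0.02,0,0.005],[0,-0.027,-0.028,0,0.005],[0,-0.027,-0.028,0,0.005]]'>/dev/null; python3 d.py .6 -.31 .5;  python3 -m inch '[[0,-0.027,-0.028,0,0.005],[0,-0.027,-0.028,0,0.005]]'>/dev/null; python3 d.py .6 -.31 .5
```

```text
tool shift [-0.018  0.219 -0.058] rows 6 each [-0.003   0.0364 -0.0096] tilt 45.5 az z -20.8 az p -27.5 yaw ytool -18.1 p [ 0.499 -0.26   0.303] q [-0.71 -0.01  2.06  0.66  0.41 -0.9 ]
tool shift [-0.018  0.273 -0.001] rows 7 each [-0.0026  0.039  -0.0001] tilt 45.5 az z -20.8 az p -28.8 yaw ytool -18.1 p [ 0.425 -0.233  0.304] q [-0.83 -0.14  2.17  0.74  0.49 -1.05]
```

```bash
python3 -m inch '[[0,0.01,-0.01,-0.05,0.005],[0,0.01,-0.02,-0.1,0.005],[0,0,-0.03,-0.12,0.005],[0,0,-0.03,-0.12,0.005],[0,0,-0.03,-0.12,0.005],[0,0,-0.02,-0.12,0.005],[0,0,-0.01,-0.06,0.005],[0,0,0,0,0.005]]'|head -2
cat > wp.py <<'E'
import numpy as np
from plant import r
s=r.state();R=s['ee_rot'];p=s['ee_pos'];print(s['t'],p.round(3),s['joint_pos'].round(2))
for w in [(.5,.0,.5),(.35,.4,.55),(.0,.5,.6),(-.25,.3,.65),(-.33,.13,.68)]:
    d=R.T@(np.array(w)-p);n=int(np.ceil(np.abs(d).max()/.038));print(w,d.round(3),n,(d/n).round(4));p=np.array(w)
E
python3 wp.py
```

```text
t: 31.52
ee_pos: [0.3381, -0.2009, 0.4266]
31.5167 [ 0.338 -0.201  0.427] [-1.1  -0.44  2.    0.6   1.01 -1.63]
(0.5, 0.0, 0.5) [0.112 0.244 0.005] 7 [0.016  0.0348 0.0007]
(0.35, 0.4, 0.55) [ 0.346  0.091 -0.239] 10 [ 0.0346  0.0091 -0.0239]
(0.0, 0.5, 0.6) [ 0.12  -0.184 -0.295] 8 [ 0.015  -0.023  -0.0368]
(-0.25, 0.3, 0.65) [-0.155 -0.242 -0.15 ] 7 [-0.0222 -0.0345 -0.0214]
(-0.33, 0.13, 0.68) [-0.148 -0.116 -0.03 ] 4 [-0.037  -0.0289 -0.0076]
```

```bash
python3 -m inch '[[0.008,0.017,0,0,0.005],[0.016,0.035,0,0,0.005],[0.016,0.035,0,0,0.005],[0.016,0.035,0,0,0.005],[0.016,0.035,0,0,0.005],[0.016,0.035,0,0,0.005],[0.016,0.035,0,0,0.005],[0.02,0.02,-0.01,0,0.005]]'|head -2;python3 -m inch '[[0.0345,0.009,-0.024,0,0.005],[0.0345,0.009,-0.024,0,0.005],[0.0345,0.009,-0.024,0,0.005],[0.0345,0.009,-0.024,0,0.005],[0.0345,0.009,-0.024,0,0.005],[0.0345,0.009,-0.024,0,0.005],[0.0345,0.009,-0.024,0,0.005],[0.0345,0.009,-0.024,0,0.005]]'|head -2; python3 wp.py
```

```text
t: 32.18
ee_pos: [0.4484, -0.0395, 0.476]
t: 32.85
ee_pos: [0.339, 0.2432, 0.5183]
32.85 [0.339 0.243 0.518] [ 1.12 -0.13  1.58 -0.75  1.59  0.7 ]
(0.5, 0.0, 0.5) [-0.234  0.007  0.175] 7 [-0.0335  0.001   0.0249]
(0.35, 0.4, 0.55) [ 0.355  0.084 -0.228] 10 [ 0.0355  0.0084 -0.0228]
(0.0, 0.5, 0.6) [ 0.13  -0.192 -0.285] 8 [ 0.0163 -0.024  -0.0356]
(-0.25, 0.3, 0.65) [-0.151 -0.245 -0.15 ] 7 [-0.0215 -0.035  -0.0214]
(-0.33, 0.13, 0.68) [-0.147 -0.116 -0.033] 4 [-0.0368 -0.029  -0.0082]
```

```bash
python3 -m inch '[[0.035,0.009,-0.023,0,0.005],[0.035,0.009,-0.023,0,0.005],[0.035,0.009,-0.023,0,0.005],[0.035,0.009,-0.023,0,0.005]]'|head -2;python3 -m inch '[[0.016,-0.024,-0.036,0,0.005],[0.016,-0.024,-0.036,0,0.005],[0.016,-0.024,-0.036,0,0.005],[0.016,-0.024,-0.036,0,0.005],[0.016,-0.024,-0.036,0,0.005],[0.016,-0.024,-0.036,0,0.005],[0.016,-0.024,-0.036,0,0.005],[0.016,-0.024,-0.036,0,0.005]]'|head -2; python3 -m inch '[[-0.021,-0.035,-0.021,0,0.005],[-0.021,-0.035,-0.021,0,0.005],[-0.021,-0.035,-0.021,0,0.005],[-0.021,-0.035,-0.021,0,0.005],[-0.021,-0.035,-0.021,0,0.005],[-0.021,-0.035,-0.021,0,0.005],[-0.021,-0.035,-0.021,0,0.005]]'|head -2; python3 wp.py; python3 d.py -.33 .13 .68
```

```text
t: 33.18
ee_pos: [0.2826, 0.399, 0.5392]
t: 33.85
ee_pos: [-0.0358, 0.4877, 0.5866]
t: 34.43
ee_pos: [-0.2623, 0.3074, 0.6293]
34.4333 [-0.262  0.307  0.629] [ 2.4   0.32  0.81 -0.59  2.66  1.6 ]
(0.5, 0.0, 0.5) [-0.353  0.371  0.656] 18 [-0.0196  0.0206  0.0364]
(0.35, 0.4, 0.55) [ 0.355  0.084 -0.228] 10 [ 0.0355  0.0084 -0.0228]
(0.0, 0.5, 0.6) [ 0.13  -0.193 -0.285] 8 [ 0.0163 -0.0241 -0.0356]
(-0.25, 0.3, 0.65) [-0.151 -0.245 -0.149] 7 [-0.0215 -0.035  -0.0213]
(-0.33, 0.13, 0.68) [-0.147 -0.116 -0.033] 4 [-0.0368 -0.029  -0.0082]
tool shift [-0.165 -0.099 -0.038] rows 5 each [-0.033  -0.0199 -0.0076] tilt 43.1 az z -20.4 az p 130.5 yaw ytool 29.6 p [-0.262  0.307  0.629] q [ 2.4   0.32  0.81 -0.59  2.66  1.6 ]
```

```bash
python3 -m inch '[[-0.036,-0.028,-0.008,0,0.005],[-0.036,-0.028,-0.008,0,0.005],[-0.036,-0.028,-0.008,0,0.005],[-0.036,-0.028,-0.008,0,0.005]]'>/dev/null
cat > u.py <<'E'
import numpy as np
from plant import r
s=r.state();R=s['ee_rot'];z=R[:,2];a=np.arctan2(z[1],z[0])
print(round(s['t'],2),s['ee_pos'].round(3),'q',s['joint_pos'].round(2),'tilt',np.degrees(np.arccos(-z[2])).round(1),'az',np.degrees(a).round(1),'opp',(R.T@[-np.cos(a),-np.sin(a),0]).round(2),'up',R[2].round(2),'left',(R.T@[np.sin(a),-np.cos(a),0]).round(2))
E
python3 u.py
```

```text
34.77 [-0.323  0.159  0.631] q [ 2.66  0.27  0.87 -0.23  2.72  2.12] tilt 42.1 az -19.9 opp [ 0.48 -0.56 -0.67] up [-0.44  0.51 -0.74] left [-0.76 -0.65  0.  ]
```

```bash
for i in 1 2 3 4; do python3 -m inch '[[0,0,-0.04,0,0.005],[0,0,-0.04,0,0.005],[0,0,-0.04,0,0.005],[0,0,-0.04,0,0.005]]'>/dev/null; python3 u.py; done
```

```text
35.1 [-0.378  0.194  0.634] q [ 2.66  0.35  0.7  -0.28  2.72  2.06] tilt 37.5 az -16.7 opp [ 0.49 -0.62 -0.61] up [-0.38  0.48 -0.79] left [-0.79 -0.62  0.  ]
35.43 [-0.417  0.217  0.644] q [ 2.67  0.4   0.55 -0.34  2.72  2.01] tilt 32.7 az -12.1 opp [ 0.48 -0.69 -0.54] up [-0.31  0.45 -0.84] left [-0.82 -0.57  0.  ]
35.77 [-0.442  0.228  0.663] q [ 2.7   0.43  0.42 -0.42  2.72  1.95] tilt 28.2 az -5.2 opp [ 0.42 -0.77 -0.47] up [-0.23  0.41 -0.88] left [-0.88 -0.48  0.  ]
36.1 [-0.456  0.228  0.688] q [ 2.73  0.44  0.31 -0.5   2.73  1.88] tilt 24.2 az 4.5 opp [ 0.31 -0.86 -0.41] up [-0.14  0.39 -0.91] left [-0.94 -0.34  0.  ]
```

```bash
python3 -m inch '[[-0.035,-0.014,-0.015,0,0.005],[-0.035,-0.014,-0.015,0,0.005],[-0.035,-0.014,-0.015,0,0.005],[-0.035,-0.014,-0.015,0,0.005]]'>/dev/null; python3 u.py; for i in 1 2; do python3 -m inch '[[-0.008,-0.004,-0.04,0,0.005],[-0.008,-0.004,-0.04,0,0.005],[-0.008,-0.004,-0.04,0,0.005],[-0.008,-0.004,-0.04,0,0.005]]'>/dev/null; python3 u.py; done
```

```text
36.43 [-0.454  0.074  0.695] q [ 2.97  0.34  0.43 -0.28  2.73  2.31] tilt 22.5 az 7.6 opp [ 0.27 -0.88 -0.38] up [-0.11  0.37 -0.92] left [-0.96 -0.29  0.  ]
36.77 [-0.464  0.039  0.718] q [ 3.05  0.34  0.35 -0.28  2.73  2.37] tilt 17.7 az 16.5 opp [ 0.14 -0.94 -0.3 ] up [-0.05  0.3  -0.95] left [-0.99 -0.15  0.  ]
37.1 [-0.461  0.005  0.745] q [ 3.12  0.32  0.27 -0.28  2.73  2.43] tilt 13.2 az 28.1 opp [-0.05 -0.97 -0.23] up [ 0.01  0.23 -0.97] left [-1.    0.05  0.  ]
```

```bash
for i in 1 2; do python3 -m inch '[[0.012,-0.006,-0.038,0,0.005],[0.012,-0.006,-0.038,0,0.005],[0.012,-0.006,-0.038,0,0.005],[0.012,-0.006,-0.038,0,0.005]]'>/dev/null; python3 u.py; done
```

```text
37.43 [-0.481  0.03   0.766] q [ 3.09  0.35  0.14 -0.36  2.73  2.32] tilt 10.2 az 49.9 opp [-0.4  -0.9  -0.18] up [ 0.07  0.16 -0.98] left [-0.91  0.41  0.  ]
37.77 [-0.454  0.039  0.786] q [ 3.08  0.31  0.14 -0.37  2.73  2.28] tilt 9.3 az 60.9 opp [-0.56 -0.81 -0.16] up [ 0.09  0.13 -0.99] left [-0.82  0.57  0.  ]
```

```bash
cat > wp.py <<'E'
import numpy as np,sys,json
from plant import r
s=r.state();R=s['ee_rot'];p=s['ee_pos'];print(round(s['t'],2),p.round(3),s['joint_pos'].round(2))
for w in json.loads(sys.argv[1]):
    d=R.T@(np.array(w)-p);n=int(np.ceil(np.abs(d).max()/.04));print(w,n,(d/n).round(4));p=np.array(w)
E
python3 wp.py '[[-0.25,0.35,0.65],[0,0.48,0.6],[0.35,0.35,0.55],[0.5,0,0.55]]'
```

```text
37.77 [-0.454  0.039  0.786] [ 3.08  0.31  0.14 -0.37  2.73  2.28]
[-0.25, 0.35, 0.65] 8 [0.0219 0.0372 0.0243]
[0, 0.48, 0.6] 7 [0.0001 0.0389 0.0125]
[0.35, 0.35, 0.55] 7 [-0.0393  0.0358  0.0084]
[0.5, 0, 0.55] 10 [-0.0379 -0.0016 -0.0038]
```

```bash
python3 -m inch '[[0.012,0.02,0.015,0,0.005],[0.022,0.037,0.024,0,0.005],[0.022,0.037,0.024,0,0.005],[0.022,0.037,0.024,0,0.005],[0.022,0.037,0.024,0,0.005],[0.022,0.037,0.024,0,0.005],[0.022,0.037,0.024,0,0.005],[0.022,0.037,0.024,0,0.005]]'|head -2; python3 -m inch '[[0,0.039,0.0125,0,0.005],[0,0.039,0.0125,0,0.005],[0,0.039,0.0125,0,0.005],[0,0.039,0.0125,0,0.005],[0,0.039,0.0125,0,0.005],[0,0.039,0.0125,0,0.005],[0,0.039,0.0125,0,0.005]]'|head -2; python3 -m inch '[[-0.039,0.036,0.008,0,0.005],[-0.039,0.036,0.008,0,0.005],[-0.039,0.036,0.008,0,0.005],[-0.039,0.036,0.008,0,0.005],[-0.039,0.036,0.008,0,0.005],[-0.039,0.036,0.008,0,0.005],[-0.039,0.036,0.008,0,0.005]]'|head -2; python3 -m inch '[[-0.038,-0.002,-0.004,0,0.005],[-0.038,-0.002,-0.004,0,0.005],[-0.038,-0.002,-0.004,0,0.005],[-0.038,-0.002,-0.004,0,0.005],[-0.038,-0.002,-0.004,0,0.005],[-0.038,-0.002,-0.004,0,0.005],[-0.038,-0.002,-0.004,0,0.005]]'|head -2;  python3 u.py
```

```text
t: 38.43
ee_pos: [-0.2896, 0.2905, 0.6753]
t: 39.02
ee_pos: [-0.0391, 0.4188, 0.626]
t: 39.6
ee_pos: [0.2313, 0.3184, 0.5901]
t: 40.18
ee_pos: [0.3321, 0.0716, 0.5918]
40.18 [0.332 0.072 0.592] q [-0.07 -0.18  1.23  0.16  2.01 -0.45] tilt 9.4 az 59.4 opp [-0.54 -0.82 -0.16] up [ 0.09  0.14 -0.99] left [-0.83  0.55  0.  ]
```

```bash
python3 -m inch '[[0,0,0,0.12,0.005],[0,0,0,0.12,0.005],[0,0,0,0.12,0.005],[0,0,0,0.12,0.005],[0,0,0,0.12,0.005],[0,0,0,0.12,0.005],[0,0,0,0.12,0.005],[0,0,0,0.1,0.005]]'|head -2; python3 wp.py '[[0.4,-0.2,0.58],[0.15,-0.42,0.62],[-0.1,-0.42,0.68],[-0.19,-0.36,0.74]]'
```

```text
t: 40.85
ee_pos: [0.3322, 0.0734, 0.5914]
40.85 [0.332 0.073 0.591] [-0.06 -0.18  1.23  0.16  2.01  0.51]
[0.4, -0.2, 0.58] 6 [-0.0347  0.0315 -0.0036]
[0.15, -0.42, 0.62] 8 [-0.0377 -0.0145 -0.0114]
[-0.1, -0.42, 0.68] 6 [-0.0178 -0.0367 -0.0133]
[-0.19, -0.36, 0.74] 3 [ 0.0067 -0.0358 -0.0194]
```

```bash
python3 -m inch '[[-0.0345,0.031,-0.004,0,0.005],[-0.0345,0.031,-0.004,0,0.005],[-0.0345,0.031,-0.004,0,0.005],[-0.0345,0.031,-0.004,0,0.005],[-0.0345,0.031,-0.004,0,0.005],[-0.0345,0.031,-0.004,0,0.005]]'|head -2; python3 -m inch '[[-0.0375,-0.0145,-0.011,0,0.005],[-0.0375,-0.0145,-0.011,0,0.005],[-0.0375,-0.0145,-0.011,0,0.005],[-0.0375,-0.0145,-0.011,0,0.005],[-0.0375,-0.0145,-0.011,0,0.005],[-0.0375,-0.0145,-0.011,0,0.005],[-0.0375,-0.0145,-0.011,0,0.005],[-0.0375,-0.0145,-0.011,0,0.005]]'|head -2; python3 -m inch '[[-0.018,-0.037,-0.013,0,0.005],[-0.018,-0.037,-0.013,0,0.005],[-0.018,-0.037,-0.013,0,0.005],[-0.018,-0.037,-0.013,0,0.005],[-0.018,-0.037,-0.013,0,0.005],[-0.018,-0.037,-0.013,0,0.005]]'|head -2; python3 -m inch '[[0.007,-0.036,-0.02,0,0.005],[0.007,-0.036,-0.02,0,0.005],[0.007,-0.036,-0.02,0,0.005]]'|head -2;  python3 u.py
```

```text
t: 41.35
ee_pos: [0.3925, -0.1704, 0.5837]
t: 42.02
ee_pos: [0.1437, -0.3886, 0.6215]
t: 42.52
ee_pos: [-0.0992, -0.3885, 0.6779]
t: 42.77
ee_pos: [-0.1889, -0.328, 0.7396]
42.77 [-0.189 -0.328  0.74 ] q [-2.19  0.13  0.55 -0.03  2.62 -1.73] tilt 9.3 az 60.2 opp [-0.99 -0.03 -0.16] up [ 0.16  0.01 -0.99] left [-0.03  1.    0.  ]
```

```bash
python3 -m inch '[[-0.01,0,-0.035,0,0.005],[-0.01,0,-0.035,0,0.005],[-0.01,0,-0.035,0,0.005],[-0.01,0,-0.035,0,0.005]]'>/dev/null; python3 u.py;  python3 -m inch '[[-0.01,0,-0.035,0,0.005],[-0.01,0,-0.035,0,0.005]]'>/dev/null; python3 u.py
```

```text
43.1 [-0.207 -0.364  0.782] q [-2.18  0.24  0.26 -0.04  2.73 -1.72] tilt 5.3 az 64.3 opp [-1.    0.04 -0.09] up [ 0.09 -0.   -1.  ] left [ 0.04  1.   -0.  ]
43.27 [-0.212 -0.373  0.791] q [-2.17  0.25  0.21 -0.04  2.73 -1.72] tilt 2.9 az 72.1 opp [-0.98  0.17 -0.05] up [ 0.05 -0.01 -1.  ] left [ 0.17  0.98 -0.  ]
```

```bash
python3 -m inch '[[-0.01,0,-0.035,0,0.005],[-0.005,0,-0.025,0,0.005]]'>/dev/null; python3 u.py; python3 wp.py '[[0.0,-0.45,0.65],[0.2,-0.42,0.5],[0.4,-0.15,0.4]]'
```

```text
43.43 [-0.213 -0.377  0.801] q [-2.17  0.26  0.16 -0.04  2.73 -1.72] tilt 1.0 az 110.1 opp [-0.67  0.74 -0.02] up [ 0.01 -0.01 -1.  ] left [ 0.74  0.67 -0.  ]
43.43 [-0.213 -0.377  0.801] [-2.17  0.26  0.16 -0.04  2.73 -1.72]
[0.0, -0.45, 0.65] 6 [0.0055 0.0374 0.0247]
[0.2, -0.42, 0.5] 5 [0.0236 0.033  0.0299]
[0.4, -0.15, 0.4] 9 [0.0368 0.0058 0.0115]
```

```bash
python3 -m inch '[[0.005,0.037,0.024,0,0.005],[0.005,0.037,0.024,0,0.005],[0.005,0.037,0.024,0,0.005],[0.005,0.037,0.024,0,0.005],[0.005,0.037,0.024,0,0.005],[0.005,0.037,0.024,0,0.005]]'|head -2; python3 -m inch '[[0.0235,0.033,0.02,0,0.005],[0.0235,0.033,0.02,0,0.005],[0.0235,0.033,0.02,0,0.005],[0.0235,0.033,0.02,0,0.005],[0.0235,0.033,0.02,0,0.005]]'|head -2; python3 -m inch '[[0.037,0.006,0.016,0,0.005],[0.037,0.006,0.016,0,0.005],[0.037,0.006,0.016,0,0.005],[0.037,0.006,0.016,0,0.005],[0.037,0.006,0.016,0,0.005],[0.037,0.006,0.016,0,0.005],[0.025,0.004,0.01,0,0.005],[0.012,0.002,0.005,0,0.005]]'; python3 -m inch '[[0,0,0,0,0.005],[0,0,0,0,0.005],[0,0,0,0,0.005],[0,0,0,0,0.005],[0,0,0,0,0.005],[0,0,0,0,0.005]]'; python3 u.py; python3 -c "
from h import *
c=cam('scene','s5');c=cam('top','t5')
w=pts(c);hsv=cv2.cvtColor(c['color'],cv2.COLOR_RGB2HSV)
m=(hsv[...,1]<40)&(hsv[...,2]>120)&(w[...,2]>.2)&(w[...,2]<.5);q=w[m];print(len(q),q.mean(0))
q=q[q[:,2]<np.percentile(q[:,2],60)]
A=np.c_[q[:,:2],np.ones(len(q))];k=np.linalg.lstsq(A,q[:,2],rcond=None)[0];print('slope deg',np.degrees(k[:2]))"
```

```text
t: 43.93
ee_pos: [-0.0145, -0.4457, 0.6621]
t: 44.35
ee_pos: [0.1698, -0.4187, 0.5696]
t: 45.02
ee_pos: [0.3258, -0.205, 0.461]
ee_rot: [[0.463, 0.886, -0.005], [0.886, -0.463, 0.021], [0.016, -0.014, -1.0]]
contact_force: [-0.3, -0.2, -3.4]
grip_width: 0.0126
grip_force: 61.7
t: 45.52
ee_pos: [0.3256, -0.2097, 0.4624]
ee_rot: [[0.468, 0.884, -0.004], [0.884, -0.468, 0.018], [0.014, -0.012, -1.0]]
contact_force: [0.7, -0.3, -3.5]
grip_width: 0.013
grip_force: 61.7
45.52 [ 0.326 -0.21   0.462] q [-0.69 -0.06  1.43  0.01  1.79 -0.2 ] tilt 1.1 az 102.6 opp [-0.76  0.65 -0.02] up [ 0.01 -0.01 -1.  ] left [ 0.65  0.76 -0.  ]
5323 [ 0.39703405 -0.26346924  0.36853174]
slope deg [-1.99293648  5.68491518]
```

View pics/s5.png

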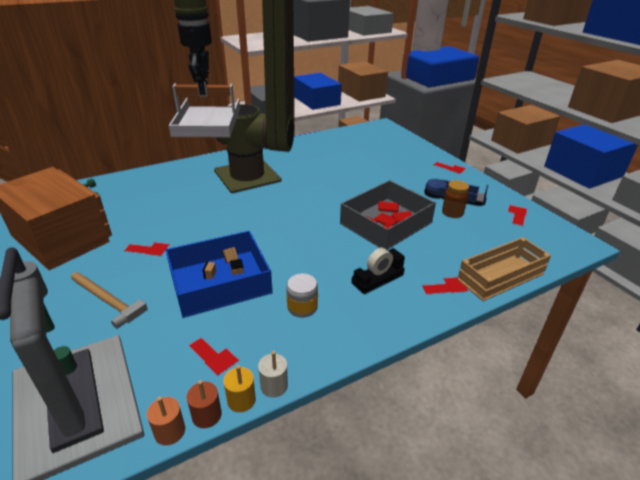

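View pics/t5.png

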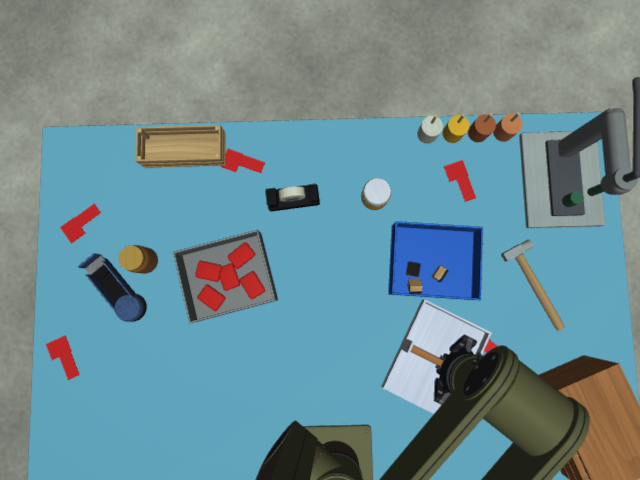

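Run:
```python
from h import *
c=cam('top');w=pts(c);hsv=cv2.cvtColor(c['color'],cv2.COLOR_RGB2HSV)
m=(hsv[...,1]<40)&(hsv[...,2]>120)&(w[...,2]>.2)&(w[...,2]<.5);q=w[m]
rng=np.random.default_rng(0);best=0
for _ in range(500):
    a,b,d=q[rng.choice(len(q),3,0)];n=np.cross(b-a,d-a);n/=np.linalg.norm(n)+1e-9
    i=abs((q-a)@n)<.003
    if i.sum()>best and abs(n[2])>.8: best=i.sum();I=i
p=q[I];n=np.linalg.svd(p-p.mean(0))[2][2];n*=np.sign(n[2])
R=r.state()['ee_rot'];print(best,len(q),p.mean(0),'n',n.round(3),'in tool',(R.T@n).round(3),'tilt',np.degrees(np.arccos(n[2])))
```

```text
3634 5320 [ 0.33369802 -0.1966452   0.37440793] n [ 0.01  -0.004  1.   ] in tool [ 0.015 -0.002 -1.   ] tilt 0.632206292839816
```

Tray is level to 0.6°, with its underside about 0.37 m above the bench and all three blocks in the blue bin. Handing in.

```bash
python3 -c "
from plant import r
print(r.job_done())"
```

```text
the job is handed in; nothing more can be done
None
```

The three heel blocks are in the blue bin, the bystanders look unmoved in the final pictures, and the arm still holds the empty tray steady, level to about 0.6°, its underside about 0.37 m above the bench; the job was handed in at about 46 s.

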